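# Tag out the bench roller and hold its guard open

### The arm

A 6-joint arm with a two-finger parallel gripper is mounted at the origin on the work surface. World frame = base frame: x ahead of the robot, y to its left, z up, the work surface at z = 0. Lengths are in mm, angles in rad, forces in N, time in s.
With the tool pointing down it reaches from about 275 to 775 mm from the base axis. Payload 14.6 kg.
Tool frame: the origin (TCP) lies at the very end of the fingers, on their centre line; the grasp point (between the pads) lies 19 mm behind it; x points along the fingers, y is the direction in which the jaws open and shut, and the axes are right-handed (so a half turn about x gives the same grasp; the last joint's range is limited). The gripper opens to 85 mm and grips with 20 to 120 N. Pads are 22 mm wide; open, the fingers measure 114 mm over their backs; the gripper's body (76 mm by 85 mm) begins 54 mm behind the grasp point. The pads swing forward as they close: fully open they stand 13 mm farther back than shut.
Start: joints at [-1.256, 0.263, -0.048, 1.259, 0, 1.415], TCP at [237.666, -468.127, 231.278] pointing down, gripper open.
Joint ranges: [-2.65, 2.65], [-0.89, 1.7], [-1.18, 1.37], [-2.13, 2.11], [-1.35, 1.29], [-3.14, 3.14]. Speed limits (rad/s): [1.89, 1.89, 2.57, 2.79, 3.14, 3.14].

### API

Orientations are given as a unit quaternion [x, y, z, w].
In Python, from workcell import move_ptp, servo_line, move_j, gripper_to, pause, ik, get_obs, get_image, camera_model, PlanningError, sign_off gives the robot as it stands. Calls block until the motion is done:
- move_ptp(position, orientation): joint-space move of the TCP to a pose.
- servo_line(position, orientation=None, max_speed=150, threshold=None): straight line of the TCP; orientation=None keeps the orientation; max_speed is the mean speed in mm/s. With threshold (N) it stops when the force on the tool has changed by that much, and returns True; else False.
- move_j(angles): joint-space move.
- gripper_to(opening): finger opening in mm; the grip force is fixed at half the most; returns when the fingers have stopped.
- pause(seconds).
- ik(position, orientation): joint angles nearest the present ones, or None.
- get_obs(): the state.
- get_image(name): name is "scene" or "top" or "wrist"; returns the picture (400x640x3 uint8, red, green, blue); there is no depth.
- camera_model(name): a dict with "K" (3x3 intrinsics, pixels), "k1" (the pictures are not rectified: a ray, as slopes to the right and down, at radius r is drawn at 1 + k1 r^2 times it, then the intrinsics apply), "origin" and "rotation" of the camera in the world; the wrist camera has in their place "tool_from_camera" (4x4, takes a point from camera to tool coordinates, whose origin is the TCP and whose axes are the tool frame's). Camera axes: x right, y down, z forward; pixel columns grow to the right and rows downward; lengths in mm; the calibration is good to about 2 mm. A picture is of the moment at which its call begins: read the wrist's pose just before it. camera_model takes no time and is no camera call.
A pose or a line that the arm cannot do raises PlanningError and nothing moves.
- sign_off(): hands the job in, once; it reports no verdict.
The state is a dict: "time_s": time; "joint_pos": joint angles; "joint_vel": joint speeds; "joint_torque": joint torques, N m; "position": TCP position; "tcp_rot": TCP orientation; "ft_force": force on the tool from outside, world axes, zero at the start; "ft_torque": the same for the moment, N m; "gripper_width": finger opening in mm.
Only numpy, scipy, OpenCV 4.12 (cv2) and the standard library are available. Lean on these libraries where they do the work, as an engineer would, in place of code of your own. Each camera call takes 0.05 s, during which the arm holds its last target.

### The job

The rolls of the bench sheet roller are to be cleaned, so tag the machine out: hang the flat tag plate by its hole on the hook above the isolator switch, and keep the roller's guard shut until the tag hangs there, let go and still. Then lift the hinged clear guard by its bar handle and hold it open at 60 degrees from shut; it falls shut by itself, so finish with the gripper still holding it there. Leave the other things on the bench where they lie.

Things in the scene. Friction and masses are not known exactly. Their poses are not given: they have to be found in the camera images.
- tag: Loose tag plate to be hung: flat aluminium rectangle 120 x 46 x 6 mm with a pale paper field on its upper face and one round hole, 23 mm across, near one end; about 80 g. It starts lying flat on the bench. Origin: centre of its underside; x runs along its length towards the hole end, y across its 46 mm width, z up out of the paper face.
- tag_hole (a point): Centre of the tag's hole, 42 mm from the tag's origin along its +x, at mid thickness; 18 mm from that end of the plate.
- isolator: Isolator bolted to the bench: base plate 110 x 110 mm, grey switch box 85 wide, 128 mm high, rotary switch in front (53 mm ahead of the origin), behind the box an upright strap 30 mm wide, 223 mm high. Origin: on the bench under the box; -x is the front, z up. Its hook, a steel rod 8 mm thick, leaves the strap 190 mm up, runs level along -x over the box, and turns up 93 mm ahead of the origin.
- hook_tip (a point): Top of the hook's upturned end, 218 mm above the bench. The level part of the rod, on which the tag hangs, lies 28 mm below it (rod axis) and runs from there back to the strap (isolator +x).
- hook_seat (a point): Point on the axis of the hook's level rod, 65 mm in front of the isolator's origin, 190 mm above the bench.
- roller: Powered bench slip roll, fixed: grey side frames, three steel rolls of about 40 mm, bed 200 deep x 300 mm wide, gear case and motor at its -y end (out to 215 mm from the origin). Origin: on the bench under the middle of the bed; -x is the front, where the guard's handle is; y runs along the rolls and the guard's hinge; z up.
- guard (a joint): Opening angle of the roller's guard in rad: 0 shut (top level), growing as its front edge rises, stop at 1.4. No stay: it falls shut from any angle (about 0.6 kg, some 3 N at the handle). Aluminium frame with clear window, 252 mm wide, reaching 150 mm forward from the hinge, with a clear skirt 56 mm down from its front edge.
- guard_handle (a point): Middle of the guard's handle: round dark steel bar 12 mm thick, 150 mm long, parallel to the hinge, 195 mm from its axis, in line with the guard's top; shut, it is 150 mm above the bench, 39 mm free between bar and guard front. Two stalks hold it, 68 mm either side of the middle. It turns with the guard about the hinge.
- guard_hinge (a point): Middle of the guard's hinge axis, at the rear of the roller, 60 mm behind the roller's origin (+x) and 150 mm above the bench; the axis is the roller's y.
- disc: Bystander: loose flat steel disc blank, 110 mm across, 4 mm thick, no hole. Origin: centre of its underside.
- template: Bystander: loose aluminium template plate 110 x 46 x 5 mm, stepped to a 16 mm tongue at one end, no hole. Origin: near its middle, underside.
- snips: Bystander: loose tin snips, 250 mm long. Origin: between the handles.
- marker: Bystander: loose marker pen, 130 mm long, 18 mm thick. Origin: middle, underside.
- hammer: Bystander: loose hammer, 280 mm long.
- bush: Bystander: loose rolled steel bush standing on end, 44 mm across, 50 mm high. Origin: centre of its underside.
Things that resemble listed ones, but are neither listed nor needed, are in the scene too. Leave any purple look-alike of the isolator alone.

How it is judged (in metres and radians):
On the way:
1. the tag hangs by its hole on the hook, let go and still, the guard shut (distance between tag_hole and hook_seat below 0.045 m and angle between tag's own x axis and vertical below 0.45 rad and linear speed of tag below 0.06 m/s and contact force between tag and isolator above 0.2 N and contact force between tag and the arm below 0.05 N and contact force between tag and the fingers below 0.05 N and value of joint guard below 0.1 rad), for 0.3 s.
At the end, for the whole second after the job is handed in: Guard held still by the fingers at 60 degrees from shut, within 7 degrees; the tag hangs still by its hole on the hook's level rod (hole within 45 mm of the seat point, long axis within 26 degrees of upright, hole end up), clear of gripper and guard (value of joint guard between 0.925 and 1.17 rad and velocity of joint guard between -0.1 and 0.1 rad/s and contact force between the fingers and guard above 0.5 N and distance between tag_hole and hook_seat below 0.045 m and angle between tag's own x axis and vertical below 0.45 rad and linear speed of tag below 0.06 m/s and contact force between tag and guard below 0.05 N and contact force between tag and the fingers below 0.05 N); the arm keeps its last pose, push and grip.
It fails at once if the guard is opened before the tag hangs on the hook (value of joint guard above 0.15 rad and (distance between tag_hole and hook_seat above 0.05 m or angle between tag's own x axis and vertical above 0.6 rad)).
It fails at once if a bystander is moved by 30 mm or more (distance of any of disc, template, snips, bush, marker, hammer from where it was at the start of the episode above 0.03 m).
It also fails if it takes over 69 s, if anything falls off the work surface, if the arm or the gripper's body presses on something with over 40 N, if the wrist force passes 120 N, or if a joint passes its speed limit or range.

## Working session

There is one attempt and no reset: what is moved stays moved. The work goes in short steps, each a Python script; the robot and the scene stay as the last script left them, time stands still between calls to the robot, and variables do not carry over. Pictures are saved under pics/ and viewed, and the job is handed in when it is done.

```bash
mkdir -p pics; ls
cat > h.py <<'E'
import numpy as np, cv2
from workcell import *
from scipy.spatial.transform import Rotation as R
def save(n,f):
    im=get_image(n); cv2.imwrite('pics/'+f,im[:,:,::-1]); return im
def cam(name,pose=None):
    m=camera_model(name); K=np.array(m["K"])
    if name=="wrist":
        T=np.array(m["tool_from_camera"]); p,q=pose; Rt=R.from_quat(q).as_matrix()
        return K,m["k1"],Rt@T[:3,3]+p,Rt@T[:3,:3]
    return K,m["k1"],np.array(m["origin"]),np.array(m["rotation"])
def ray(c,u,v):
    K,k1,o,Rm=c
    d=np.linalg.inv(K)@[u,v,1]; x=d[:2].copy()
    for _ in range(30): x=d[:2]/(1+k1*(x@x))
    r=Rm@np.array([x[0],x[1],1]); return o,r/np.linalg.norm(r)
def onz(c,u,v,z):
    o,r=ray(c,u,v); return o+r*(z-o[2])/r[2]
def proj(c,P):
    K,k1,o,Rm=c; q=Rm.T@(np.array(P)-o); x=q[:2]/q[2]; x=x*(1+k1*(x@x)); return (K@[x[0],x[1],1])[:2]
def tri(rs):
    A=np.zeros((3,3));b=np.zeros(3)
    for o,r in rs:
        M=np.eye(3)-np.outer(r,r);A+=M;b+=M@o
    return np.linalg.solve(A,b)
E
python3 - <<'E'
from h import *
np.set_printoptions(precision=3,suppress=True)
for n in("scene","top","wrist"): save(n,n+'0.png'); print(n,camera_model(n))
o=get_obs();print({k:o[k] for k in o})
E
```

```text
pics
scene {'K': array([[384.288,   0.   , 324.159],
       [  0.   , 384.288, 200.361],
       [  0.   ,   0.   ,   1.   ]]), 'k1': 0.006545116593316535, 'origin': array([1094.32 , -444.821,  831.865]), 'rotation': array([ 0.825,  0.415, -0.176, -0.342])}
top {'K': array([[400.693,   0.   , 326.362],
       [  0.   , 400.693, 200.089],
       [  0.   ,   0.   ,   1.   ]]), 'k1': -0.024717961328181944, 'origin': array([ 313.684,  -30.703, 1433.696]), 'rotation': array([-0.7  ,  0.71 , -0.054,  0.053])}
wrist {'K': array([[343.908,   0.   , 316.962],
       [  0.   , 343.908, 198.929],
       [  0.   ,   0.   ,   1.   ]]), 'k1': 0.01820576601975818, 'tool_from_camera': array([[  -0.   ,   -0.285,    0.959, -143.551],
       [   1.   ,    0.   ,    0.   ,    1.01 ],
       [  -0.   ,    0.959,    0.285,  -73.931],
       [   0.   ,    0.   ,    0.   ,    1.   ]])}
{'time_s': 0.15, 'joint_pos': array([-1.256,  0.263, -0.049,  1.259, -0.   ,  1.416]), 'joint_vel': array([-0.002, -0.   ,  0.   ,  0.001, -0.001, -0.   ]), 'joint_torque': array([  0.003, -63.782,  38.465,   0.011,  -0.   ,  -0.   ]), 'position': array([ 237.596, -467.94 ,  230.931]), 'tcp_rot': array([-0.688, -0.165,  0.688, -0.164]), 'ft_force': array([ 0.857, -0.094,  0.367]), 'ft_torque': array([-0.026, -0.019,  0.005]), 'gripper_width': 85.46426447421892}
```

Rotation is a quaternion; I'll handle that.

```bash
sed -i 's/np.array(m\["rotation"\])$/R.from_quat(m["rotation"]).as_matrix()/' h.py; grep -n from_quat h.py
```

```text
9:        T=np.array(m["tool_from_camera"]); p,q=pose; Rt=R.from_quat(q).as_matrix()
11:    return K,m["k1"],np.array(m["origin"]),R.from_quat(m["rotation"]).as_matrix()
```

View pics/top0.png

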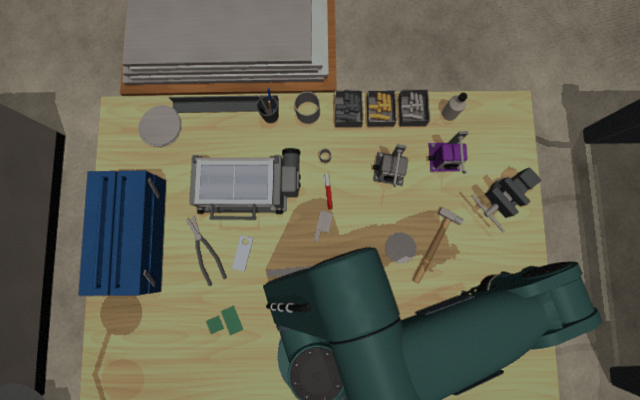

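View pics/scene0.png

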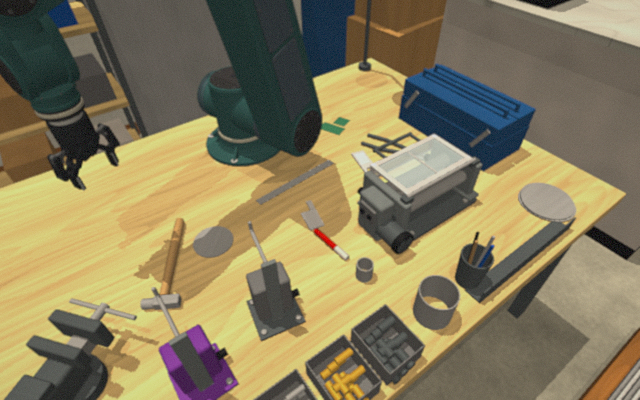

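View pics/wrist0.png

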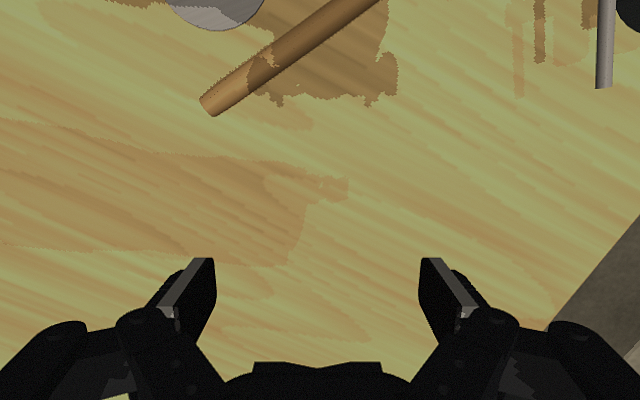

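```bash
python3 - <<'E'
import cv2
a=cv2.imread('pics/top0.png')
cv2.imwrite('pics/c1.png',cv2.resize(a[130:290,180:340],None,fx=4,fy=4,interpolation=cv2.INTER_CUBIC)[:600])
cv2.imwrite('pics/c2.png',cv2.resize(a[125:225,350:480],None,fx=6,fy=6,interpolation=cv2.INTER_CUBIC))
b=cv2.imread('pics/scene0.png')
cv2.imwrite('pics/c3.png',cv2.resize(b[210:350,200:340],None,fx=4,fy=4,interpolation=cv2.INTER_CUBIC))
E
python3 - <<'E'
from h import *
np.set_printoptions(precision=1,suppress=True)
c=cam("top")
for n,u,v,z in [("tag",243,253,6),("hole",246,240,6),("iso",390,165,128),("guard hand",232,217,150),("arm base",318,375,0)]: print(n,onz(c,u,v,z))
E
```

```text
tag [347.2 263.8   6. ]
hole [392.9 253.8   6. ]
iso [ 629.  -248.3  128. ]
guard hand [459.5 271.4 150. ]
arm base [-69.5   3.5   0. ]
```

View pics/c1.png

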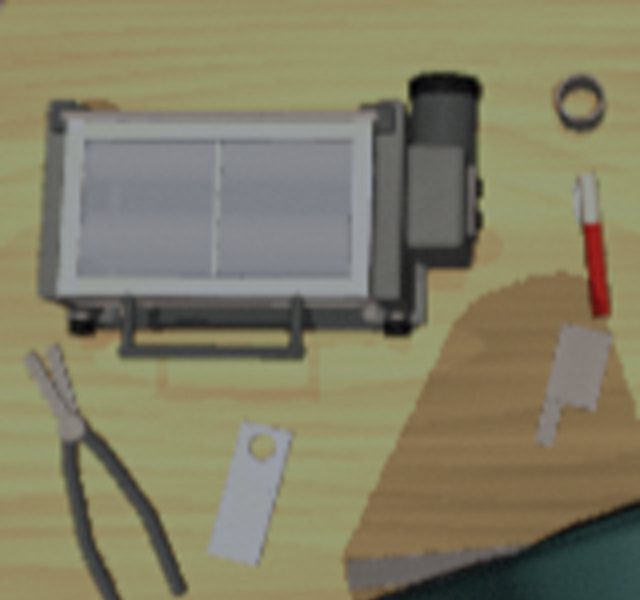

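View pics/c2.png

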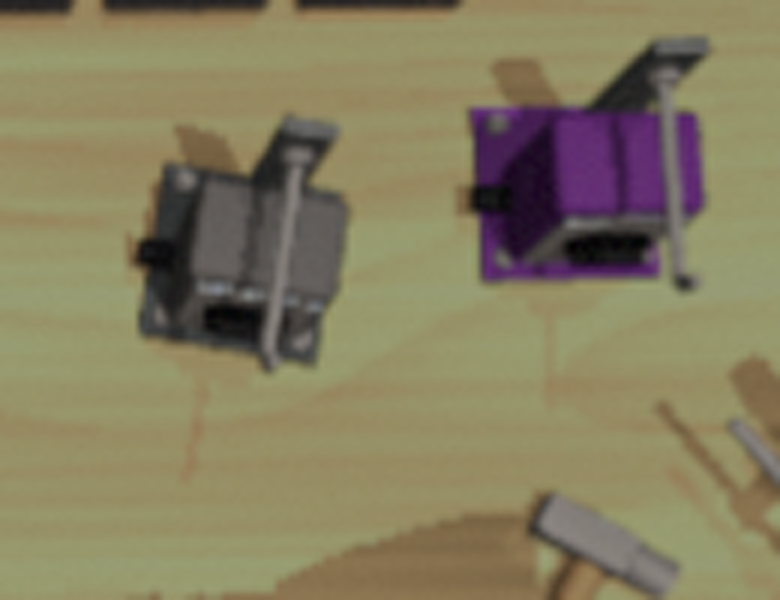

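View pics/c3.png

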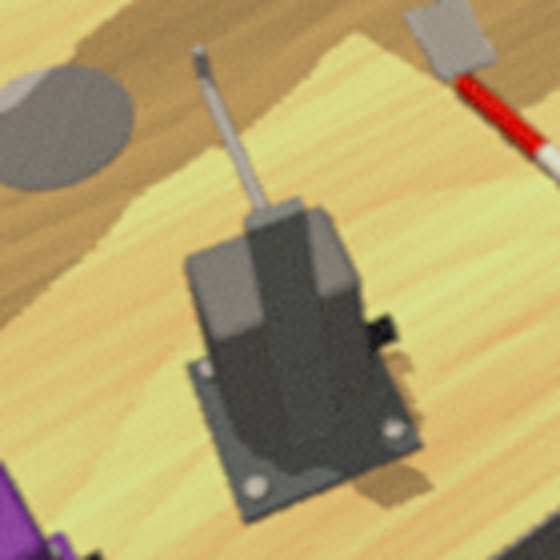

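Run:
```python
from h import *
np.set_printoptions(precision=1,suppress=True)
c=cam("top"); s=cam("scene")
im=cv2.imread('pics/top0.png'); hsv=cv2.cvtColor(im,cv2.COLOR_BGR2HSV)
m=((hsv[...,1]<60)&(hsv[...,2]>110)).astype(np.uint8); m[:230]=0;m[275:]=0;m[:,:228]=0;m[:,260:]=0
cs,_=cv2.findContours(m,cv2.RETR_CCOMP,cv2.CHAIN_APPROX_NONE)
for k in cs: print(cv2.contourArea(k),cv2.minAreaRect(k),[onz(c,*p,6) for p in cv2.boxPoints(cv2.minAreaRect(k))] if cv2.contourArea(k)>20 else '')
f=lambda x,y,k,x0,y0:(x0+(x+.5)/k-.5,y0+(y+.5)/k-.5)
a=f(296,155,6,350,125);b=f(270,360,6,350,125)
print("rod rear",onz(c,*a,190),"tip@218",onz(c,*b,218))
t=tri([ray(c,*b),ray(s,*f(200,47,4,200,210))]);print("tip tri",t,proj(c,t),b)
for p in[(120,352),(302,352)]: print("handle",onz(c,*f(*p,4,180,130),150))
for p in[(62,115),(382,115),(62,295),(370,298)]: print("guard corners",onz(c,*f(*p,4,180,130),150))
```

```text
444.5 ((241.97096252441406, 252.85894775390625), (13.913783073425293, 35.299781799316406), 14.931416511535645) [array([294.9, 306.4,   6. ]), array([414.5, 276.2,   6. ]), array([401.1, 228.1,   6. ]), array([281.9, 258.8,   6. ])]
31.0 ((245.0, 241.0), (6.0, 6.0), 0.0) [array([379. , 267.8,   6. ]), array([400.2, 268.1,   6. ]), array([399.9, 246.8,   6. ]), array([378.7, 246.5,   6. ])]
rod rear [ 661.5 -268.5  190. ] tip@218 [ 545. -245.  218.]
tip tri [ 545.9 -246.1  213. ] [394.7 184.6] (394.5833333333333, 184.58333333333334)
handle [458.5 343.8 150. ]
handle [456.4 196.7 150. ]
guard corners [656.  397.7 150. ]
guard corners [651.7 133.1 150. ]
guard corners [505.7 392.4 150. ]
guard corners [499.5 142.1 150. ]
```

```bash
cat >> h.py <<'E'
def Q(d,y):
    d=np.array(d,float);d/=np.linalg.norm(d);y=np.array(y,float);y-=d*(y@d);y/=np.linalg.norm(y)
    return R.from_matrix(np.c_[d,y,np.cross(d,y)]).as_quat()
def dirp(yaw,pitch): # pitch down
    return np.array([np.cos(yaw)*np.cos(pitch),np.sin(yaw)*np.cos(pitch),-np.sin(pitch)])
def lat(yaw): return np.array([-np.sin(yaw),np.cos(yaw),0])
E
python3 - <<'E'
from h import *
np.set_printoptions(precision=2,suppress=True)
r=np.radians
def T(n,p,q):
    j=ik(p,q); print(n,None if j is None else np.array(j))
ty=r(-14.3)
for s in(1,-1): 
    T("tag",[340,269,2],Q([0,0,-1],s*lat(ty))); T("tagup",[340,269,200],Q([0,0,-1],s*lat(ty)))
iy=r(-11)
for s in(1,-1):
  for pd,z in((0,130),(45,200),(90,260)):
    T(("iso",s,pd),np.array([545,-245,0])-(120-z)*0*dirp(iy,0)+[0,0,z],Q(dirp(iy,r(pd)),s*lat(iy)))
for s in(1,-1):
  for pd in(0,10,20,30,45):
    for th in(0,30,60,):
      p=r(pd+th); d=dirp(0,p); hd=np.array([652-195*np.cos(r(th)),270,150+195*np.sin(r(th))])+d*12
      T(("gd",s,pd,th),hd,Q(d,s*np.cross(d,[0,1,0])))
E
```

```text
tag [ 0.48  0.32 -0.68  0.57  0.    0.73]
tagup [ 0.48  0.12 -0.32  1.13  0.    0.73]
tag [ 0.48  0.32 -0.68  0.57  0.   -2.41]
tagup [ 0.48  0.12 -0.32  1.13  0.   -2.41]
('iso', 1, 0) None
('iso', 1, 45) [-0.74  0.02 -0.79  0.05  0.38 -0.41]
('iso', 1, 90) [-0.56  0.39  0.21  1.4   0.   -0.37]
('iso', -1, 0) None
('iso', -1, 45) [-0.74  0.02 -0.79  0.05  0.38  2.73]
('iso', -1, 90) [-0.56  0.39  0.21  1.4   0.    2.77]
('gd', 1, 0, 0) None
('gd', 1, 0, 30) [ 0.61 -0.01 -0.98 -0.36 -0.52  1.91]
('gd', 1, 0, 60) [ 0.41  0.1  -0.2   0.79 -0.2   1.93]
('gd', 1, 10, 0) None
('gd', 1, 10, 30) [ 0.57 -0.04 -0.81  0.02 -0.42  1.96]
('gd', 1, 10, 60) [ 0.38  0.19 -0.    1.05 -0.13  1.93]
('gd', 1, 20, 0) None
('gd', 1, 20, 30) [ 0.52 -0.02 -0.63  0.33 -0.33  1.99]
('gd', 1, 20, 60) [ 0.35  0.3   0.19  1.3  -0.06  1.91]
('gd', 1, 30, 0) None
('gd', 1, 30, 30) [ 0.48  0.03 -0.47  0.6  -0.23  1.99]
('gd', 1, 30, 60) [0.32 0.43 0.41 1.55 0.   1.89]
('gd', 1, 45, 0) [ 0.58  0.07 -0.95 -0.15 -0.4   2.01]
('gd', 1, 45, 30) [ 0.41  0.16 -0.22  0.96 -0.1   1.97]
('gd', 1, 45, 60) [0.29 0.65 0.76 1.94 0.07 1.85]
('gd', -1, 0, 0) None
('gd', -1, 0, 30) [ 0.61 -0.01 -0.98 -0.36 -0.52 -1.24]
('gd', -1, 0, 60) [ 0.41  0.1  -0.2   0.79 -0.2  -1.21]
('gd', -1, 10, 0) None
('gd', -1, 10, 30) [ 0.57 -0.04 -0.81  0.02 -0.42 -1.18]
('gd', -1, 10, 60) [ 0.38  0.19 -0.    1.05 -0.13 -1.21]
('gd', -1, 20, 0) None
('gd', -1, 20, 30) [ 0.52 -0.02 -0.63  0.33 -0.33 -1.16]
('gd', -1, 20, 60) [ 0.35  0.3   0.19  1.3  -0.06 -1.23]
('gd', -1, 30, 0) None
('gd', -1, 30, 30) [ 0.48  0.03 -0.47  0.6  -0.23 -1.15]
('gd', -1, 30, 60) [ 0.32  0.43  0.41  1.55  0.   -1.25]
('gd', -1, 45, 0) [ 0.58  0.07 -0.95 -0.15 -0.4  -1.14]
('gd', -1, 45, 30) [ 0.41  0.16 -0.22  0.96 -0.1  -1.17]
('gd', -1, 45, 60) [ 0.29  0.65  0.76  1.94  0.07 -1.29]
```

Run:
```python
from h import *
np.set_printoptions(precision=2,suppress=True)
r=np.radians
tip=np.array([545,-245,218.]); iy=r(-11)
for yo in(-15,0,):
 for back in (15,):
  for p in(0,10,20,30,40,50,60):
   y=iy+r(yo);d=dirp(y,r(p));u=dirp(y,r(p)-np.pi/2)
   hole=tip+dirp(iy,0)*back+[0,0,-36]
   print(yo,p,[None if (j:=ik(hole-g*u+3*d,Q(d,lat(y)))) is None else np.array(j) for g in(35,52)])
```

```text
-15 0 [None, None]
-15 10 [None, None]
-15 20 [None, None]
-15 30 [None, None]
-15 40 [array([-0.61,  0.09, -1.03, -0.42,  0.12, -0.1 ]), array([-0.62,  0.11, -1.08, -0.48,  0.13, -0.11])]
-15 50 [array([-0.6 ,  0.06, -0.83, -0.02,  0.09, -0.11]), array([-0.61,  0.06, -0.88, -0.06,  0.1 , -0.12])]
-15 60 [array([-0.59,  0.09, -0.63,  0.32,  0.07, -0.12]), array([-0.59,  0.08, -0.68,  0.29,  0.07, -0.12])]
0 0 [None, None]
0 10 [None, None]
0 20 [None, None]
0 30 [None, None]
0 40 [array([-0.77,  0.1 , -0.98, -0.3 ,  0.43, -0.4 ]), array([-0.79,  0.11, -1.03, -0.35,  0.44, -0.41])]
0 50 [array([-0.73,  0.08, -0.79,  0.07,  0.33, -0.43]), array([-0.75,  0.08, -0.84,  0.04,  0.34, -0.44])]
0 60 [array([-0.69,  0.11, -0.61,  0.38,  0.24, -0.44]), array([-0.7 ,  0.1 , -0.65,  0.36,  0.25, -0.45])]
```

Run:
```python
from h import *
r=np.radians; ty=r(-14.3)
move_ptp([330,-330,340],Q([0,0,-1],lat(r(-45))))
move_ptp([338,269,160],Q([0,0,-1],lat(ty)))
pause(.2); o=get_obs(); save("wrist","w1.png"); save("scene","s1.png"); save("top","t1.png"); np.savez("w1",p=o["position"],q=o["tcp_rot"]); print(o["time_s"],o["position"],o["tcp_rot"])
```

```text
4.0 [338.35297899 268.71258949 160.07233421] [ 0.08833728  0.7015198  -0.08830414  0.70161875]
```

View pics/w1.png

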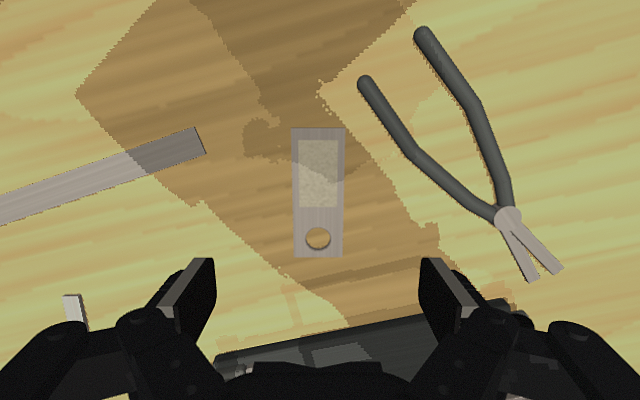

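View pics/s1.png

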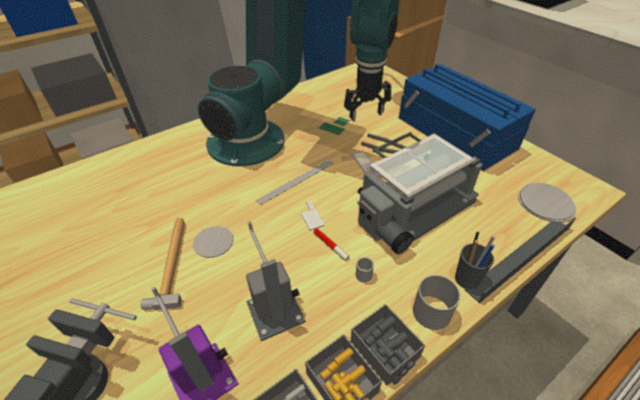

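Run:
```python
from h import *
np.set_printoptions(precision=1,suppress=True)
z=np.load("w1.npz"); c=cam("wrist",(z["p"],z["q"]))
for n,p,h in[("A",(292,128),6),("B",(344.5,128),6),("C",(343,257),6),("D",(294,257),6),("hole",(318,237.5),6),("field",(318,173),6)]: print(n,onz(c,*p,h))
A,B,C,D=[onz(c,*p,6)[:2] for p in[(292,128),(344.5,128),(343,257),(294,257)]]
print((A+B+C+D)/4,np.linalg.norm(B-A),np.linalg.norm(C-B),np.degrees(np.arctan2(*((C+D-A-B)[::-1]))))
```

```text
A [289.4 259.4   6. ]
B [300.5 302.7   6. ]
C [417.4 274.1   6. ]
D [405.9 229.    6. ]
hole [392.2 256.1   6. ]
field [332.7 271.2   6. ]
[353.3 266.3] 44.62023408101985 120.40164725462276 -14.16246896531699
```

Run:
```python
from h import *
q=Q([0,0,-1],lat(np.radians(-14.2)))
gripper_to(56)
servo_line([339.4,269.5,25],q,200)
print(servo_line([339.4,269.5,-8],q,25,threshold=4)); o=get_obs();print(o["position"],o["ft_force"],o["time_s"],o["gripper_width"])
zc=o["position"][2]
servo_line([339.4,269.5,zc+1.5],q,30)
gripper_to(30); o=get_obs();print(o["position"],o["gripper_width"],o["ft_force"])
servo_line([339.4,269.5,zc+120],q,150)
pause(.2);o=get_obs(); save("wrist","w2.png");np.savez("w2",p=o["position"],q=o["tcp_rot"]);print(o["time_s"],o["position"],o["gripper_width"])
```

```text
True
[339.29692176 269.44418628  -4.20984129] [-0.48291599 -0.2686757   6.45427932] 6.4417 56.2174860364966
[339.60412116 269.5759903   -1.99283073] 43.806393114961516 [-5.12101552 -3.3521229  24.9466827 ]
8.1083 [339.06306125 269.304757   115.13217545] 44.334998428341116
```

View pics/w2.png

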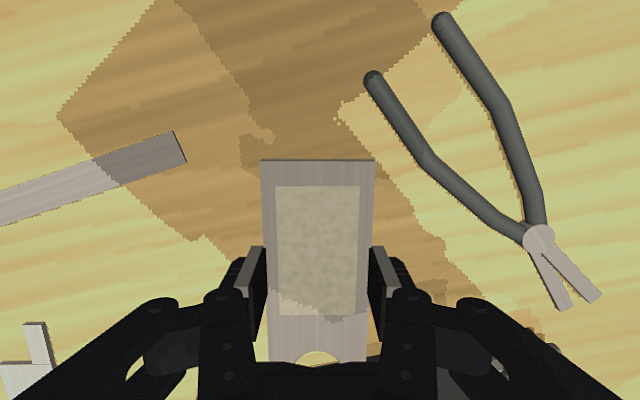

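```bash
python3 - <<'E'
from h import *
np.set_printoptions(precision=1,suppress=True)
c=cam("wrist",(np.zeros(3),[0,0,0,1]))
def onx(u,v,x):
    o,r=ray(c,u,v); return o+r*(x-o[0])/r[0]
for n,p in[("rearL",(260,160)),("rearR",(376,160)),("holeNear",(317,351)),("fieldR",(318,186)),("fieldF",(318,316))]: print(n,onx(*p,-8),onx(*p,-6))
o=get_obs();print(o["ft_force"],o["gripper_width"])
E
python3 - <<'E'
import cv2
a=cv2.imread('pics/w2.png');cv2.imwrite('pics/w2c.png',cv2.resize(a[330:400,250:390],None,fx=5,fy=5))
E
```

```text
rearL [ -8.  -22.5 -46.4] [ -6.  -22.8 -46.1]
rearR [ -8.   23.6 -46.5] [ -6.   24.  -46.1]
holeNear [-8.   0.2 44.4] [-6.   0.2 46.1]
fieldR [ -8.    0.6 -35.8] [ -6.    0.6 -35.3]
fieldF [-8.   0.7 25.4] [-6.   0.7 26.8]
[-0.1 -0.7 -0.4] 43.53037495190871
```

View pics/w2c.png

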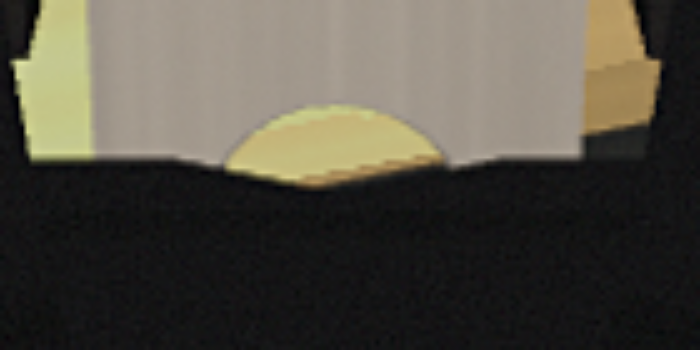

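Run:
```python
from h import *
iy=np.radians(-11)
servo_line([339,269,300],None,250)
p=np.array([545,-245.5,300])+45*dirp(iy,0)
move_ptp(p,Q([0,0,-1],lat(iy)))
pause(.2);o=get_obs(); save("wrist","w3.png");np.savez("w3",p=o["position"],q=o["tcp_rot"]);print(o["time_s"],o["position"],o["gripper_width"])
a=cv2.imread('pics/t1.png');cv2.imwrite('pics/t1c.png',cv2.resize(a[130:200,360:430],None,fx=8,fy=8,interpolation=cv2.INTER_CUBIC))
a=cv2.imread('pics/s1.png');cv2.imwrite('pics/s1c.png',cv2.resize(a[210:280,230:300],None,fx=8,fy=8,interpolation=cv2.INTER_CUBIC))
```

```text
11.325 [ 589.32221266 -253.38373936  300.23639182] 43.535591308403056
```

View pics/w3.png

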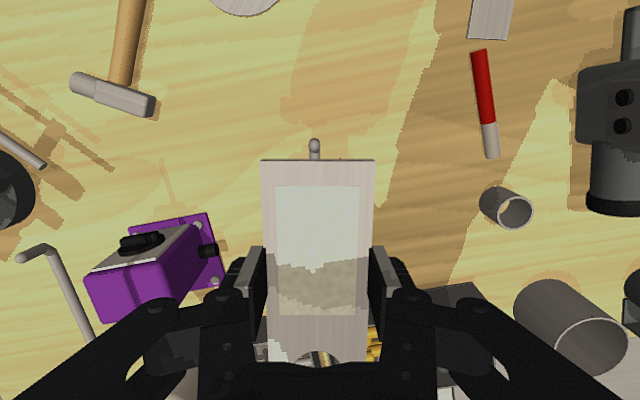

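View pics/t1c.png

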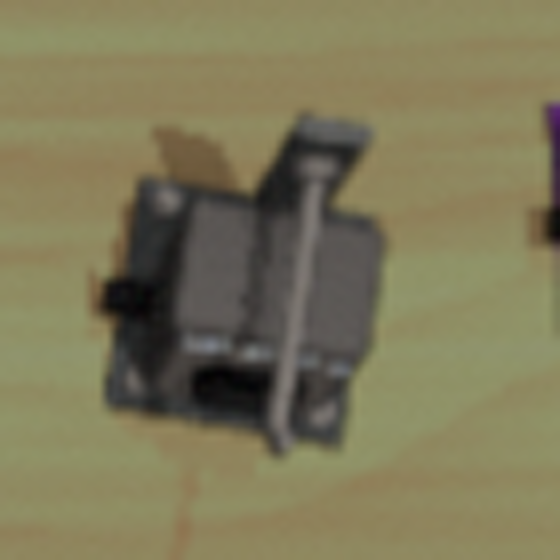

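View pics/s1c.png

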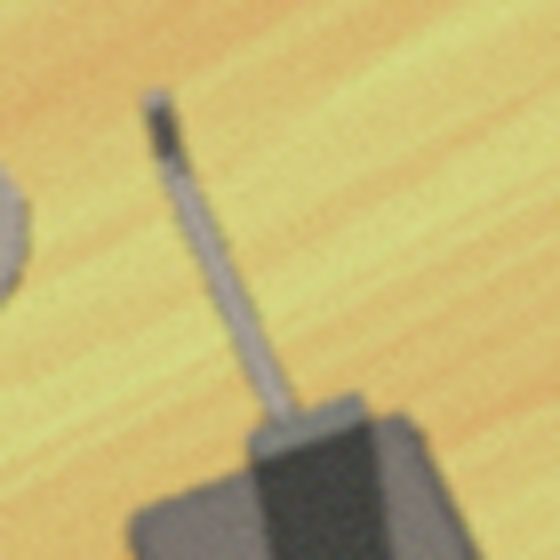

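Run:
```python
from h import *
np.set_printoptions(precision=1,suppress=True)
z=np.load("w3.npz"); w=cam("wrist",(z["p"],z["q"])); c=cam("top"); s=cam("scene")
f=lambda x,y,k,x0,y0:(x0+(x+.5)/k-.5,y0+(y+.5)/k-.5)
tt=f(283,447,8,360,130); ts=f(155,97,8,230,210)
print("w@218",onz(w,314,143,218),"t@218",onz(c,*tt,218),"s@218",onz(s,*ts,218))
t=tri([ray(w,314,143),ray(c,*tt),ray(s,*ts)]);print(t,proj(w,t),proj(c,t),tt,proj(s,t),ts)
a=onz(c,*f(317,175,8,360,130),190);b=onz(c,*f(290,380,8,360,130),190);print(a,b,np.degrees(np.arctan2(*(a-b)[[1,0]])))
a=onz(s,*f(283,405,8,230,210),190);b=onz(s,*f(175,170,8,230,210),190);print(a,b,np.degrees(np.arctan2(*(a-b)[[1,0]])))
# bolt check/base plate
for p in[(150,182),(335,445),(108,405)]: print(onz(c,*f(*p,8,360,130),4))
```

```text
w@218 [ 548.1 -247.4  218. ] t@218 [ 542.3 -246.   218. ] s@218 [ 550.1 -249.5  218. ]
[ 545.9 -247.5  212.7] [313.2 138.7] [395.1 184.6] (394.9375, 185.4375) [249.2 221.8] (248.9375, 221.6875)
[ 658.1 -269.2  190. ] [ 574.5 -254.9  190. ] -9.736699715877519
[ 639.1 -265.4  190. ] [ 552.5 -249.2  190. ] -10.604888259831691
[ 707.4 -227.8    4. ]
[ 583.1 -307.6    4. ]
[ 603.2 -205.     4. ]
```

```bash
cat > hang.py <<'E'
from h import *
r=np.radians; iy=r(-10.3); F=dirp(iy,0); tip=np.array([548,-247.5,0.]); hv=np.array([-5,.5,55.7])
def pose(f,z,p):
    q=Q(dirp(iy,r(p)),lat(iy)); return tip+f*F+[0,0,z]-R.from_quat(q).apply(hv),q
def rep(n=""):
    o=get_obs();print(n,round(o["time_s"],1),np.round(o["position"],1),np.round(o["ft_force"],1),round(o["gripper_width"],1))
E
python3 - <<'E'
from hang import *
# check feasibility
for w in[(0,245,70),(0,232,70),(0,204,70),(0,198,58),(3,191,47),(10,189,42),(22,187,38)]: print(w,ik(*pose(*w)) is not None)
move_ptp(*pose(0,245,70)); pause(.2); rep()
o=get_obs();save("wrist","w4.png");save("scene","s4.png");a=save("top","t4.png")
b=cv2.imread('pics/s4.png');cv2.imwrite('pics/s4c.png',cv2.resize(b[150:350,150:350],None,fx=3,fy=3,interpolation=cv2.INTER_CUBIC))
E
```

```text
(0, 245, 70) True
(0, 232, 70) True
(0, 204, 70) True
(0, 198, 58) True
(3, 191, 47) True
(10, 189, 42) True
(22, 187, 38) True
 12.5 [ 499.  -239.4  221.4] [ 0.5 -0.  -1.3] 43.7
```

View pics/w4.png

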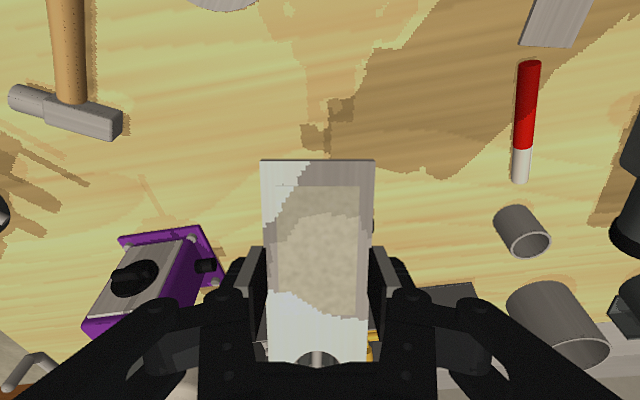

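View pics/s4c.png

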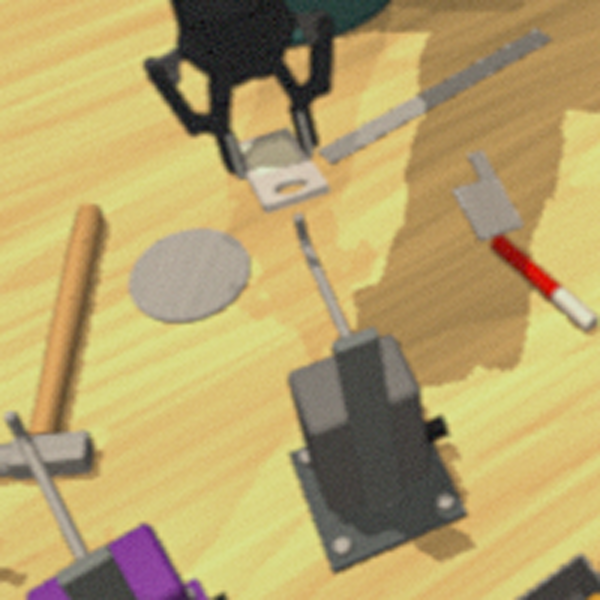

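Run:
```python
from hang import *
np.set_printoptions(precision=1,suppress=True)
s=cam("scene");o=get_obs();h=o["position"]+R.from_quat(o["tcp_rot"]).apply(hv)
print(h,"hole pred",proj(s,h),"seen",(150+293.5/3-.5,150+187.5/3-.5)); print("tip pred",proj(s,tip+[0,0,218]),"seen 248.9,221.7 / ",(150+299.5/3-.5,150+218.5/3-.5))
print("1mm F",proj(s,h+F*10)-proj(s,h),"10mm lat",proj(s,h+lat(iy)*10)-proj(s,h),"10 z",proj(s,h+[0,0,10])-proj(s,h))
```

```text
[ 548.4 -247.6  244.9] hole pred [247.5 212.2] seen (247.33333333333331, 212.0)
tip pred [249.3 220.7] seen 248.9,221.7 /  (249.33333333333331, 222.33333333333331)
1mm F [1.5 3.1] 10mm lat [ 4.5 -1.5] 10 z [-0.7 -3.3]
```

```bash
sed -i 's/548,-247.5,0/549.3,-247.7,0/' hang.py
python3 - <<'E'
from hang import *
for w in[(0,230,70),(0,204,70)]:
    print(servo_line(*pose(*w),60,threshold=4)); rep(w)
save("wrist","w5.png");save("scene","s5.png")
b=cv2.imread('pics/s5.png');cv2.imwrite('pics/s5c.png',cv2.resize(b[180:300,190:310],None,fx=5,fy=5,interpolation=cv2.INTER_CUBIC))
E
```

```text
False
(0, 230, 70) 13.1 [ 499.2 -239.   205.9] [ 0.6  0.6 -0.7] 43.6
False
(0, 204, 70) 13.7 [ 499.4 -239.2  180.3] [ 0.3  0.1 -0.9] 43.9
```

View pics/s5c.png

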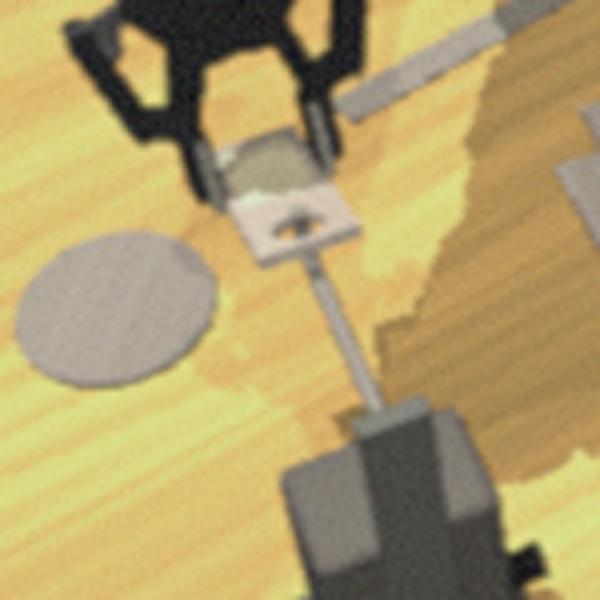

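Run:
```python
from hang import *
for w in[(0,198,58),(3,191,47),(10,189,42),(22,187,38)]:
    h=servo_line(*pose(*w),60,threshold=6); rep((w,h))
    if h: break
save("wrist","w6.png");save("scene","s6.png")
b=cv2.imread('pics/s6.png');cv2.imwrite('pics/s6c.png',cv2.resize(b[180:300,190:310],None,fx=5,fy=5,interpolation=cv2.INTER_CUBIC))
```

```text
((0, 198, 58), False) 14.2 [ 505.2 -240.5  164.7] [-0.9 -0.3 -0.8] 43.9
((3, 191, 47), False) 14.8 [ 516.  -242.7  149.9] [ 0.1  0.2 -0.5] 43.8
((10, 189, 42), False) 15.1 [ 526.3 -244.3  144.3] [-0.4 -0.3 -0.7] 43.8
((22, 187, 38), False) 15.5 [ 541.4 -247.1  140.5] [-0.4  0.5  0.4] 44.0
```

View pics/s6c.png

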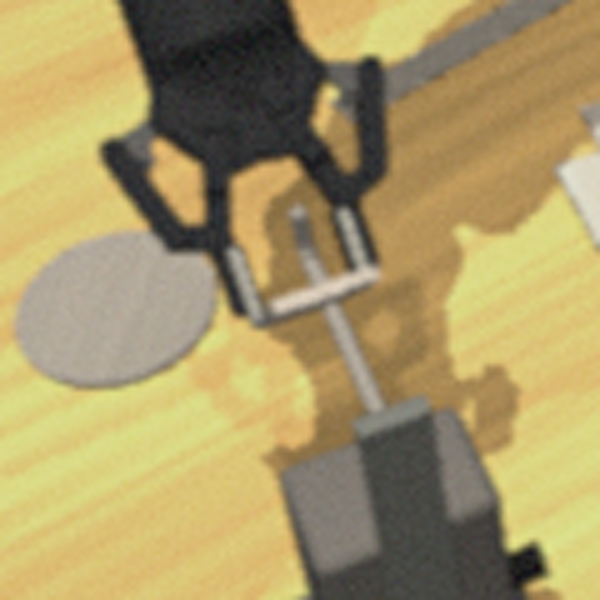

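Run:
```python
from hang import *
h=servo_line(*pose(22,183,38),15,threshold=2); rep(h)
gripper_to(75); rep(); pause(.8)
save("scene","s7.png");save("wrist","w7.png")
b=cv2.imread('pics/s7.png');cv2.imwrite('pics/s7c.png',cv2.resize(b[180:300,190:310],None,fx=5,fy=5,interpolation=cv2.INTER_CUBIC))
```

```text
True 15.8 [ 541.5 -247.1  139.8] [ 1.9 -0.4  2.1] 43.9
 16.2 [ 541.1 -246.7  139.2] [-0.8  0.1  0.3] 75.3
```

View pics/s7c.png

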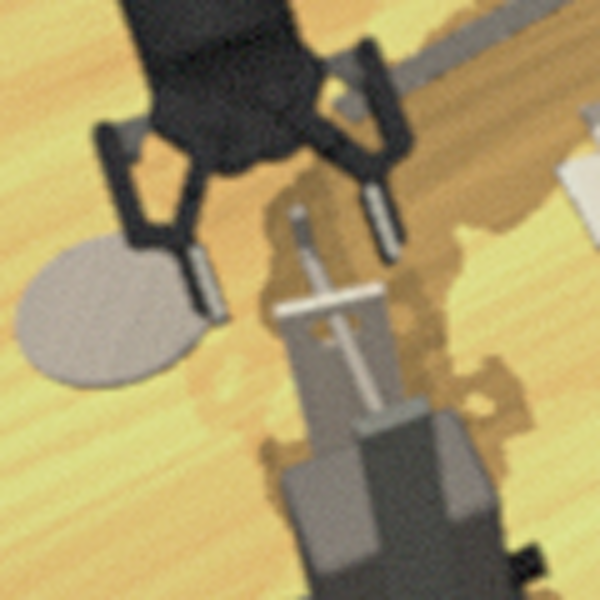

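View pics/w7.png

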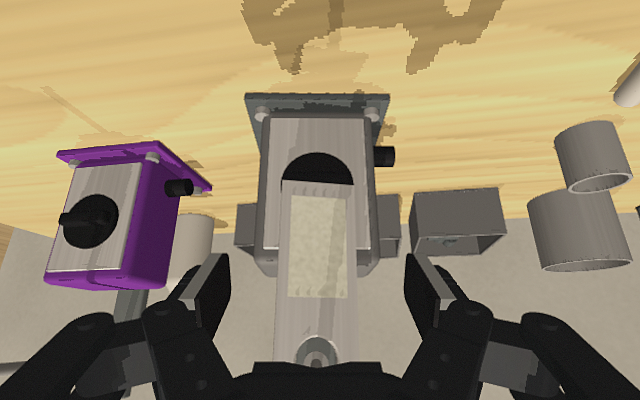

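```bash
cat > gd.py <<'E'
from h import *
from hang import rep
r=np.radians; gy=r(-0.9); L=lat(gy); FX=dirp(gy,0)
H=np.array([460.5,270,150.])
def gpose(th,p,ins):  # th guard deg, p tool pitch deg, ins tcp past bar centre
    hinge=H+195*FX; a=r(th)
    hd=hinge-195*np.cos(a)*FX+[0,0,195*np.sin(a)]
    d=dirp(gy,r(p)); return hd+ins*d,Q(d,-np.cross(d,L))
E
python3 - <<'E'
from gd import *
import hang
o=get_obs(); d=R.from_quat(o["tcp_rot"]).apply([1,0,0])
servo_line(o["position"]-110*d,None,200); rep()
o=get_obs();save("scene","s8.png")
for w in[(0,45,-110),(0,42,14),(0,45,14),(0,48,14),(60,105,14),(60,95,14),(60,85,14)]:
    j=ik(*gpose(*w)); print(w,None if j is None else np.round(j,2))
p=o["position"]; servo_line([p[0],p[1],330],None,250)
move_ptp([400,150,330],gpose(0,60,0)[1])
move_ptp(*gpose(0,45,-110)); pause(.2); o=get_obs();save("wrist","w9.png");np.savez("w9",p=o["position"],q=o["tcp_rot"]);rep()
b=cv2.imread('pics/s8.png');cv2.imwrite('pics/s8c.png',cv2.resize(b[180:300,190:310],None,fx=5,fy=5,interpolation=cv2.INTER_CUBIC))
E
```

```text
17.9 [ 456.1 -231.6  207. ] [ 0.1  0.1 -0. ] 75.0
(0, 45, -110) [ 0.74 -0.14 -0.82  0.26 -0.51 -0.98]
(0, 42, 14) [ 0.59  0.1  -0.99 -0.25 -0.44 -1.13]
(0, 45, 14) [ 0.58  0.09 -0.94 -0.15 -0.41 -1.12]
(0, 48, 14) [ 0.56  0.08 -0.89 -0.04 -0.38 -1.12]
(60, 105, 14) [ 0.28  0.65  0.76  1.94  0.08 -1.28]
(60, 95, 14) [ 0.3   0.5   0.52  1.67  0.03 -1.25]
(60, 85, 14) [ 0.33  0.37  0.3   1.42 -0.03 -1.23]
 21.3 [383.7 270.8 228.7] [-0.   0.1  0.4] 75.0
```

View pics/s8c.png

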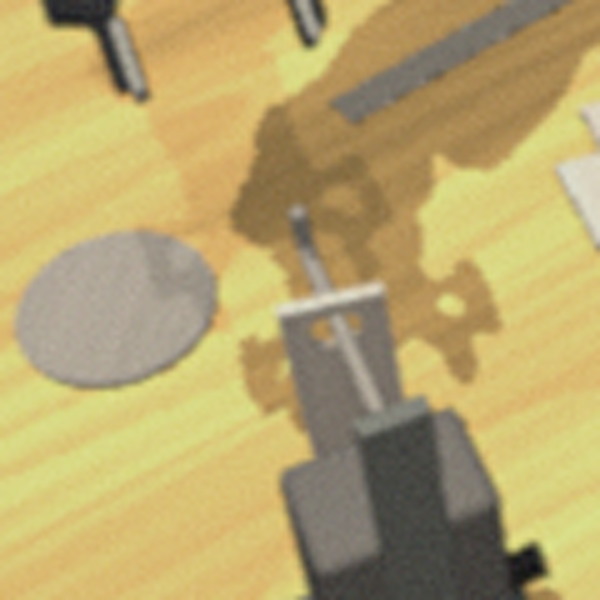

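View pics/w9.png

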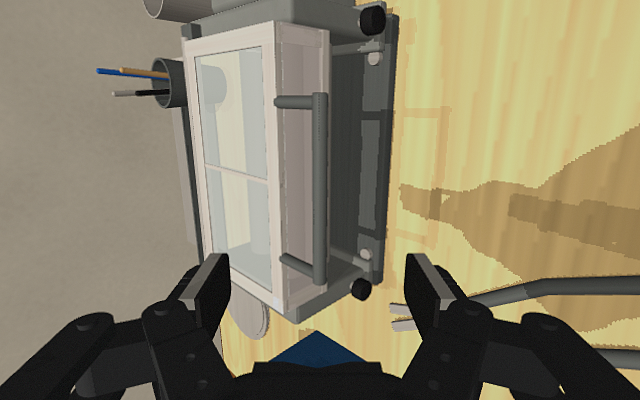

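Run:
```python
from gd import *
np.set_printoptions(precision=1,suppress=True)
z=np.load("w9.npz"); w=cam("wrist",(z["p"],z["q"]));c=cam("top");s=cam("scene")
for p in[(319.5,93),(319.5,284),(319.5,190)]: print(onz(w,*p,150))
for p in[(62,295),(370,298)]: pass
print("guard front edge",onz(w,274,31,150),onz(w,283,312,150),"rear",onz(w,186,40,150))
f=lambda x,y,k,x0,y0:(x0+(x+.5)/k-.5,y0+(y+.5)/k-.5)
for (u,v),(a,b) in[((319.5,93),(302,352)),((319.5,284),(120,352))]:
    t=tri([ray(w,u,v),ray(c,*f(a,b,4,180,130))]);print(t)
```

```text
[461.6 194.3 150. ]
[463.9 345.5 150. ]
[462.7 264.9 150. ]
guard front edge [509.5 148.3 150. ] [514.3 395.6 150. ] rear [655.6 137.4 150. ]
[455.6 195.  156.4]
[458.2 341.6 155.5]
```

```bash
sed -i 's/460.5,270/462.5,270/' gd.py
python3 - <<'E'
from gd import *
print([ik(*gpose(t,46+t,14)) is not None for t in range(0,61,10)])
gripper_to(34)
print(servo_line(*gpose(0,46,-30),200,threshold=6)); rep()
print(servo_line(*gpose(0,46,14),60,threshold=6)); rep()
save("wrist","w10.png");save("scene","s10.png")
E
```

```text
[True, True, True, True, True, True, True]
False
 22.4 [441.3 270.1 171.5] [-0.1  0.3  0.8] 34.5
False
 23.2 [472.1 269.9 140.1] [-0.6  1.1  0.1] 34.0
```

View pics/w10.png

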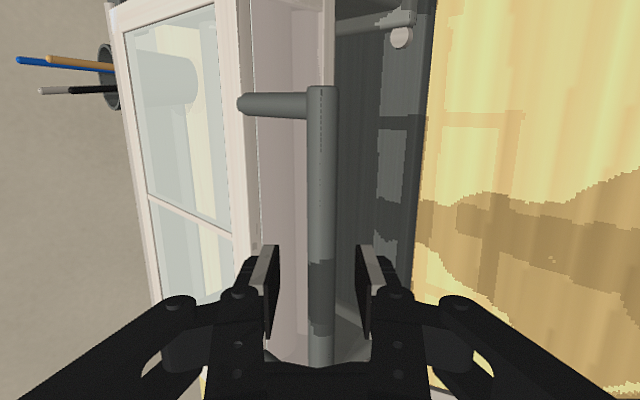

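View pics/s10.png

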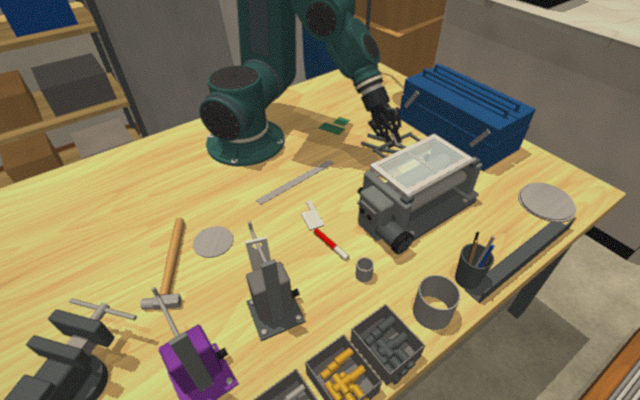

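Run:
```python
from gd import *
servo_line(*gpose(0,46,18),60,threshold=6)
gripper_to(8); rep("closed")
for t in(3,6,10):
    h=servo_line(*gpose(t,46+t,18),60); rep(t)
save("scene","s11.png")
b=cv2.imread('pics/s11.png');cv2.imwrite('pics/s11c.png',cv2.resize(b[60:260,330:530],None,fx=3,fy=3,interpolation=cv2.INTER_CUBIC))
```

```text
closed 23.9 [473.8 269.7 135.9] [-5.9  3.2 -1.4] 10.1
3 24.2 [473.3 269.8 145.7] [-6.3  3.  -2.6] 9.9
6 24.6 [473.3 269.7 155.3] [-6.4  2.8 -2.6] 9.9
10 24.9 [474.1 269.7 167.9] [-8.5  2.8 -2.5] 9.8
```

View pics/s11c.png

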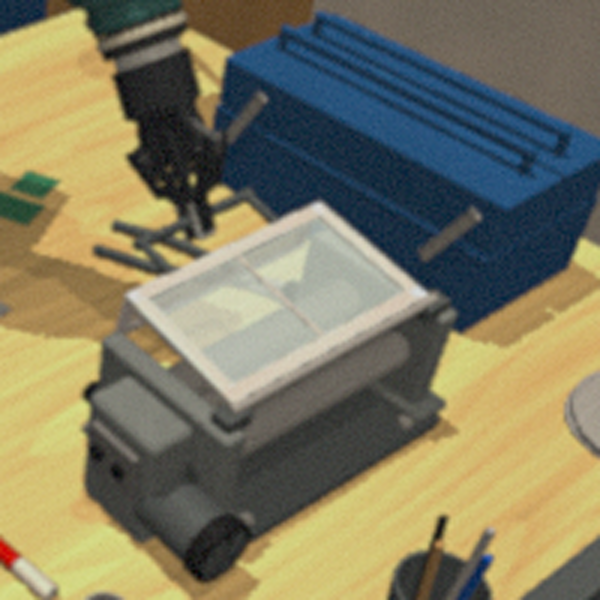

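Guard rises with the gripper and forces are small; continue along the arc.

Run:
```python
from gd import *
for t in range(15,61,5):
    servo_line(*gpose(t,46+t,18),60)
    f=np.linalg.norm(get_obs()["ft_force"]); rep(t)
    if f>50: print("STOP");break
pause(.5);rep()
o=get_obs();save("scene","s12.png");save("top","t12.png");save("wrist","w12.png");np.savez("w12",p=o["position"],q=o["tcp_rot"])
```

```text
15 25.4 [476.4 269.7 183.7] [-9.   3.3 -1.1] 10.1
20 25.8 [480.  269.6 199.3] [-9.4  1.4 -0.2] 10.0
25 26.2 [485.1 269.5 214.6] [-10.7   1.1   1. ] 9.9
30 26.6 [491.5 269.4 229.4] [-10.8   0.1   2.1] 9.9
35 27.1 [499.2 269.3 243.6] [-10.   -0.3   3.6] 10.1
40 27.5 [508.2 269.1 257.1] [-9.7 -0.8  4.3] 9.9
45 27.9 [518.3 268.9 269.7] [-8.7 -1.   4.1] 9.7
50 28.3 [529.5 268.7 281.4] [-7.5 -2.8  4.6] 10.1
55 28.7 [541.7 268.5 292.1] [-5.5 -3.1  4.8] 10.1
60 29.1 [554.7 268.2 301.5] [-5.3 -3.1  3.9] 10.5
 29.6 [554.6 268.3 301.5] [-4.4 -3.   1.2] 10.3
```

View pics/s12.png

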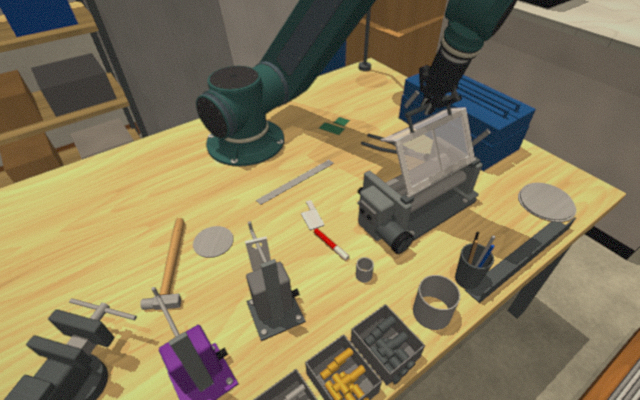

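View pics/t12.png

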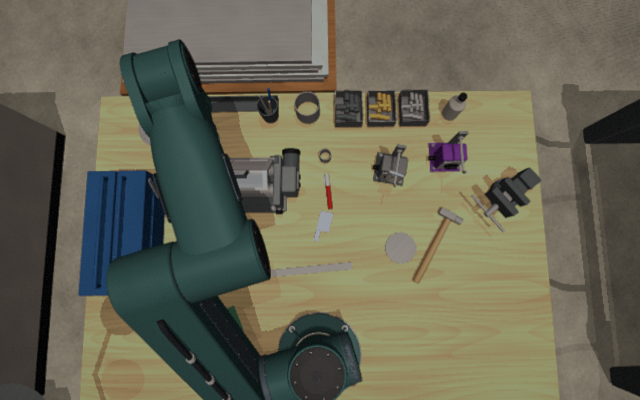

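View pics/w12.png

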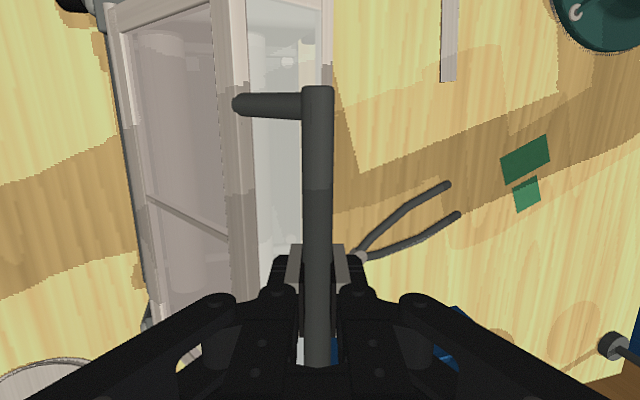

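Run:
```python
from gd import *
np.set_printoptions(precision=1,suppress=True)
o=get_obs();d=R.from_quat(o["tcp_rot"]).apply([1,0,0]);b=o["position"]-18*d;hg=H+195*FX
print(b,np.degrees(np.arctan2(b[2]-150,hg[0]-b[0])),np.linalg.norm((b-hg)[[0,2]]))
s=cam("scene")
for t in(50,55,60,65,70):
    a=np.radians(t);P=hg-150*np.cos(a)*FX+[0,0,150*np.sin(a)]
    print(t,proj(s,P-126*L),proj(s,P+126*L))
b=cv2.imread('pics/s12.png');cv2.imwrite('pics/s12c.png',cv2.resize(b[80:220,360:500],None,fx=4,fy=4,interpolation=cv2.INTER_CUBIC));cv2.imwrite('pics/s12d.png',cv2.resize(b[180:300,190:310],None,fx=4,fy=4,interpolation=cv2.INTER_CUBIC))
```

```text
[559.6 268.2 318.8] 59.89507952917114 195.10722496768378
50 [388.3 140.7] [456.9 108.4]
55 [391.5 140. ] [460.6 107.5]
60 [395.  139.8] [464.5 107. ]
65 [398.7 140.1] [468.5 106.8]
70 [402.5 140.8] [472.7 107.1]
```

View pics/s12c.png

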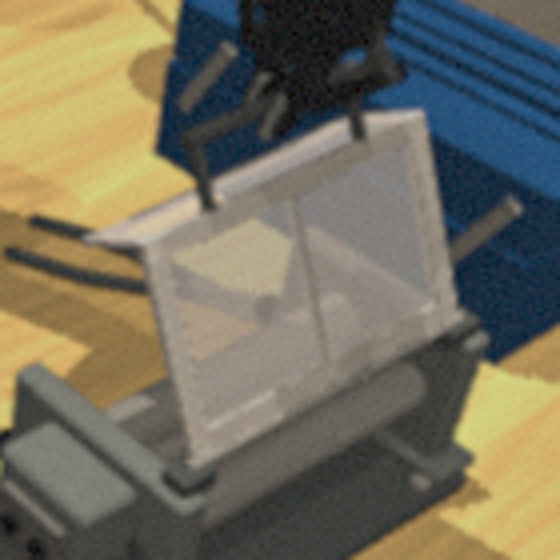

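View pics/s12d.png

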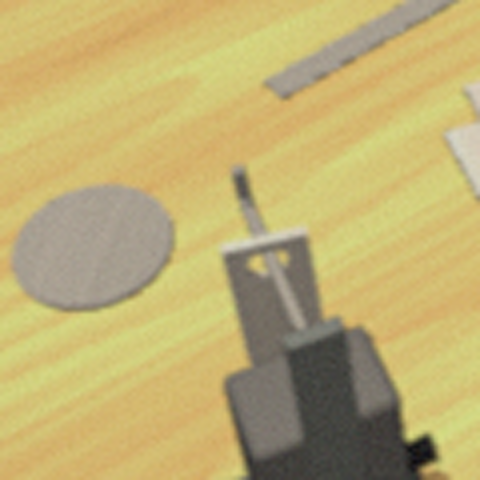

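Run:
```python
from gd import *
rep(); sign_off()
```

```text
29.8 [554.6 268.3 301.5] [-4.3 -3.8  2.8] 10.0
the job is handed in; nothing more can be done
```

I tagged the machine out, then opened the guard, and signed off at 29.8 s of the 69 s allowed with the gripper still closed on the guard's handle. `sign_off` gives no verdict, so whether it passed rests on the checks below.

**Tag:** I picked the tag up by its sides and threaded its hole over the hook's upturned end. I let it go at about 38° from vertical and it settled. The scene pictures right after release and again before sign-off show it hanging hole end up on the level rod, clear of the gripper. I did not measure its final distance from the seat point or its speed. The guard was not touched until the tag was hanging.

**Guard:** I gripped the handle bar and lifted it along its arc. The handle position gives 59.9°. The guard's corners in the scene picture agree with about 61°. The gripper reads about 10 mm on the 12 mm bar, and the force at the wrist stayed below about 12 N while lifting.

**Bystanders:** I touched none of the other items, and the last pictures show no visible shift; I did not measure this, and the arm hides the disc blank or the snips in some views.

**Disagreement:** The top camera read positions about 4–5 mm too low in x compared with the wrist camera. I used the wrist camera's values, and both the tag grasp and the handle grasp fitted them.

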